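Slide the seeded tray under the grow lamp

TASK

Slide the tray with the sown growing mat, leading end first and kept level, between the guide strips and under the low grow lamp until it is fully home against the stop at the back. Let go of it there, and leave the empty tray where it is.

Things in the scene. Friction and masses are not known exactly. Their poses are not given: they have to be found in the camera images.
- seeded: The tray to move, about 0.25 kg, loose: clear plastic, open, 140 mm long (x), 95 wide (y), 40 high; in it, fixed, an olive-yellow mat dotted with dark seeds. White pull grip outside its rear (-x) end. Origin: centre of its underside, grip not counted; x points from grip to leading end, z up. Stands left or right of the bay, leading end pointing away from the robot within 30 degrees.
- seeded_grip (a point): Grasp point in that tray's pull grip: pinch here from above, fingers closing across the tray's width (y). The grip is an upright block 14 mm thick (y), from tray x = -112 to -68, from 2 to 60 above the bench. The point is at tray x = -92, y = 0, 45 mm above the bench; axes as the tray's.
- bay: Lamp bay, fixed, its mouth within 12 degrees of facing the robot: a lane 119 mm wide between aluminium guide strips 22 high, a stop strip 35 high across the back at x = 70 mm. Origin: on the bench, mid-lane, where the tray's centre lies when its leading end touches the stop; x points along the lane inward. The strips run straight from x = -50 to 75; no part lies beyond y = +-86.
- lamp_edge (a point): Middle of the near lower edge of the white lamp that bridges the lane: at bay x = 0, y = 0, 60 mm above the bench. The lamp covers bay x = 0 to 70, y = +-85, and its finned top is 87 high; of a tray that is home the rear half and the grip stay outside. The lane's mouth, 78 nearer the robot than this edge, is flared to about 143 mm wide. Axes as the bay's.
- empty: A bystander to leave alone: the same tray with the same grip but with nothing in it, loose, on the other side of the bay. Sizes, origin and axes as for the tray with the mat.
Mind the look-alikes: they are no part of the job. What is shaped like the seeded but pink is not meant.

How it is judged:
At the end, for the whole second after the job is handed in: The tray with the mat lies flat on the bench in the lane under the lamp, leading end first, its centre within 14 mm of home along the lane and 20 mm across it, within about 12 degrees of the lane's direction, at rest and released; the empty tray is within 30 mm of where it stood (x of seeded in the frame of bay between -0.014 and 0.014 m and y of seeded in the frame of bay between -0.02 and 0.02 m and angle between the x axis of seeded and the x axis of bay, either way round below 0.22 rad and angle between seeded's own z axis and vertical below 0.08 rad and height (world z) of seeded below 0.008 m and linear speed of seeded below 0.02 m/s and distance of empty from where it was at the start of the episode below 0.03 m); the robot touches nothing.
It fails at once if the tray with the mat is tipped by more than 20 degrees (angle between seeded's own z axis and vertical above 0.35 rad).
It fails at once if the empty tray is moved by more than 30 mm (distance of empty from where it was at the start of the episode above 0.03 m).
It also fails if it takes over 42 s, if anything falls off the work surface, if the arm or the gripper's body presses on something with over 40 N, if the wrist force passes 120 N, or if a joint passes its speed limit or range.

ROBOT

A 6-joint arm with a two-finger parallel gripper is mounted at the origin on the work surface. World frame = base frame: x ahead of the robot, y to its left, z up, the work surface at z = 0. Lengths are in m, angles in rad, forces in N, time in s.
With the tool pointing down it reaches from about 0.35 to 0.775 m from the base axis. Payload 7.3 kg.
Tool frame: the origin (TCP) lies at the very end of the fingers, on their centre line; the grasp point (between the pads) lies 19 mm behind it; z points along the fingers, y is the line along which they close (so a half turn about z gives the same grasp; the last joint's range is limited). The gripper opens to 92 mm and grips with 3 to 60 N. Pads are 19 mm wide; open, the fingers measure 130 mm over their backs; the gripper's body (75 mm by 190 mm) begins 47 mm behind the grasp point.
Start: joints at [-1.305, 0.342, 1.524, -0, 1.275, -0.146], TCP at [0.21, -0.481, 0.227] pointing down, gripper open.
Joint ranges: [-2.53, 2.53], [-0.77, 2.02], [0.04, 2.7], [-1, 4.14], [0.28, 2.66], [-3.11, 3.11]. Speed limits (rad/s): [2.57, 2.57, 3.14, 3.14, 3.14, 3.14].

INTERFACE

Orientations are given as [roll, pitch, yaw] about the fixed x, y, z axes, in that order (R = Rz(yaw) Ry(pitch) Rx(roll)).
In Python, from cell import robot gives the robot as it stands.
- The arm moves only by the tool apply_moves, never from a script. Its argument "motion" is text: rows parted by semicolons, each of 7 numbers parted by spaces: the opening in per cent of the stroke, from 0 (shut) to 100 (fully open), then the shift along the tool's x, y, z in cm, then the turn, a rotation vector about the tool's x, y, z in rad. A call has 1 to 20 rows; each row shifts and turns the commanded pose from where the row before left it, along the tool's axes as they then stand; what a row does not reach is not made up. A row lasts 1/8 s, in which the tool goes at most 62.5 mm and 10.7 degrees, less where a joint would pass 70% of its speed; a pose out of reach is approached as far as the arm can. A call with a gripper value outside its range is refused whole. The fingers move at their own pace and stop on an object; "force" is the grip in N (left out, the last holds). Time passes only in rows, so rows that do not move let the fingers close. It gives the time, the measured TCP pose, the force, the opening and the grip force at its end, in the units of the state.
- robot.observe(): the state, without advancing time (a new reading comes with each control period).
- robot.read_camera(name): name is "side" or "top"; returns a dict with "img" (400x640x3 uint8, red, green, blue), "fovy" (degrees; the focal length in pixels is half the picture's height over the tangent of half this angle, whatever the lens; pixels are square), "cx", "cy" (the principal point, pixels), "R" (3x3) and "t" (3): a world point X has camera coordinates R X + t. Camera axes: x right, y down, z forward; pixel columns grow to the right and rows downward; lengths in m; the calibration is good to about 2 mm. A picture is of the moment at which its call begins. There is no depth.
- robot.hand_in(): hands the job in; it is judged then, once.
Trained networks look in a picture, given as the dict that the camera call returned (one of the last four; its "shot" number tells which), for a name from the list of things; names that differ only in an ending like _2 or _b are one class to them, and where a whole thing is asked for, a point or a joint stands for the part that bears it (a point fixed in the world has none). Each returns a list of dicts, best first, with "score" (0 to 1); they miss things now and then, are a little off and sometimes report something else, mostly with a low value. They report only what shows in the picture. A call takes as long as a camera call. They do not tell look-alikes from the thing itself.
- robot.search_frame(target, picture): "centre" ([x, y, z] in m, in world coordinates, good to about 4 mm: the middle of the surface that is visible of it).
- robot.trace(target, picture): "pixels" (400x640 bool, what is visible of it).
The state is a dict: "time": time; "qpos": joint angles; "qvel": joint speeds; "joint_efforts": joint torques, N m; "tool_pos": TCP position; "tool_rot": TCP orientation; "contact_force": force on the tool from outside, world axes, zero at the start; "torque": the same for the moment, N m; "opening": finger opening in m; "grip_force": force on a finger pad.
Only numpy, scipy, OpenCV 4.12 (cv2) and the standard library are available. Lean on these libraries where they do the work, as an engineer would, in place of code of your own. Each camera call takes 0.05 s, during which the arm holds its last target. There are 200 camera calls.

## Working session

There is one attempt and no reset: what is moved stays moved. The work goes in short steps, Python scripts to look and compute and a tool call to move; the robot and the scene stay as the last step left them, time stands still between calls to the robot, and variables do not carry over. Pictures are saved under pics/ and viewed, at most 10 in all, crops included, and the job is handed in when it is done.

Besides the shell and the picture viewer there is one more tool, called after "Request:" by a JSON object that holds its "method" and its "body", one argument or row to a line. apply_moves: Moves the arm, as the interface text tells. Its arguments: {"type":"object","properties":{"motion":{"type":"string"},"force":{"type":"number"}},"required":["motion"]}

```bash
mkdir -p pics; ls; python3 - <<'E'
from cell import robot
import cv2,numpy as np
print(robot.observe())
for n in("top","side"):
    p=robot.read_camera(n)
    cv2.imwrite(f"pics/{n}0.png",p["img"][:,:,::-1])
    print(n,p["fovy"],p["cx"],p["cy"],p["R"],p["t"])
    for t in("seeded","seeded_grip","bay","lamp_edge","empty"):
        for d in robot.search_frame(t,p)[:4]: print(t,np.round(d["centre"],3),round(d["score"],2))
E
```

```text
pics
{'time': 0.0, 'qpos': array([-1.30501070e+00,  3.42693066e-01,  1.52498095e+00,  1.14349872e-06,
        1.27534520e+00, -1.45976933e-01]), 'qvel': array([ 5.67328577e-04, -5.95410186e-04, -1.78017963e-04, -1.68439918e-03,
       -1.40033230e-03,  5.62435122e-05]), 'joint_efforts': array([ 1.27474144e-03, -4.31235838e+01, -2.44222194e+01,  7.17946119e-02,
        5.58925141e-02, -1.27024468e-04]), 'tool_pos': array([ 0.21005078, -0.4807403 ,  0.22607292]), 'tool_rot': array([-3.14018142e+00, -2.08588267e-04,  4.11762075e-01]), 'contact_force': array([0.14633818, 0.72671152, 0.7396105 ]), 'torque': array([-0.00624056,  0.02852069, -0.00580443]), 'grip_force': 0.0, 'opening': 0.09183888778003302}
top 42.0493279926837 320.1587218923483 212.42143596233177 [[-0.01869737 -0.99976416  0.01104647]
 [-0.99614502  0.01768033 -0.08592155]
 [ 0.08570599 -0.01261039 -0.99624066]] [0.01398904 0.5675882  1.10748593]
seeded [0.337 0.084 0.022] 0.64
seeded [ 0.551 -0.258  0.02 ] 0.61
seeded_grip [ 0.554 -0.259  0.019] 0.91
seeded_grip [0.337 0.084 0.018] 0.72
bay [0.773 0.01  0.087] 0.7
lamp_edge [0.775 0.01  0.081] 0.82
empty [0.574 0.266 0.   ] 0.91
side 42.7388324972022 318.14413958593957 192.08792124174707 [[-0.99088264 -0.13464722 -0.00466068]
 [-0.06404406  0.50117767 -0.86297121]
 [ 0.1185325  -0.8548047  -0.50523161]] [0.53303317 0.07123641 1.02715367]
seeded [ 0.543 -0.244  0.022] 0.81
seeded [0.331 0.098 0.022] 0.77
seeded [0.768 0.064 0.068] 0.63
seeded_grip [0.33  0.102 0.022] 0.68
seeded_grip [ 0.54  -0.244  0.02 ] 0.58
bay [0.769 0.062 0.069] 0.78
lamp_edge [0.766 0.061 0.068] 0.55
empty [0.571 0.261 0.016] 0.86
```

View pics/top0.png

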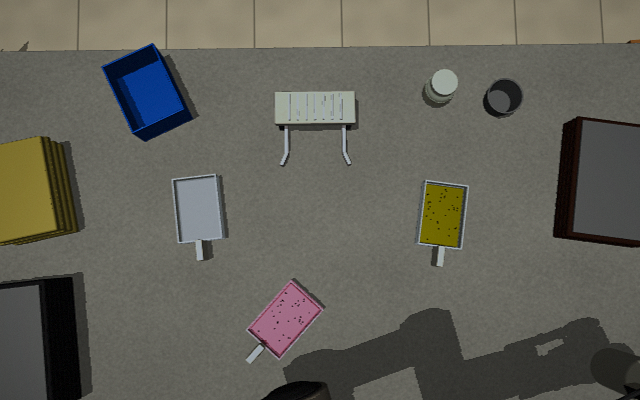

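View pics/side0.png

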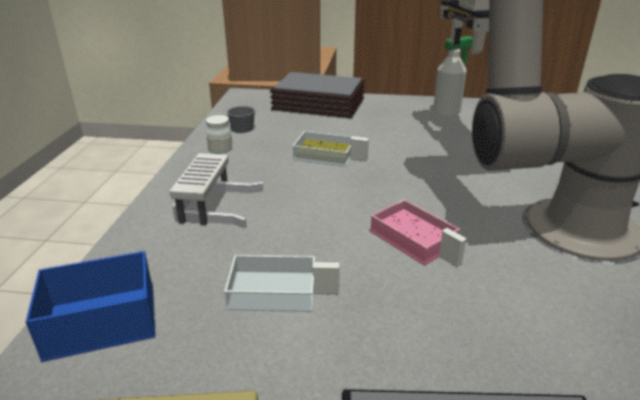

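The top view shows the olive seeded tray at (442,214) with its grip at (440,257). The look-alikes are pink at (285,320) and empty at (199,208), and the lamp bay is at (315,108). By the description I choose (442,214) and check it in a close crop.

```bash
cat > h.py <<'E'
import numpy as np,cv2
def back(p,uv,z):
    uv=np.atleast_2d(uv).astype(float); f=200/np.tan(np.radians(p["fovy"]/2))
    d=np.c_[(uv-[p["cx"],p["cy"]])/f,np.ones(len(uv))]@p["R"]
    c=-p["R"].T@p["t"]; return c+d*((z-c[2])/d[:,2])[:,None]
def proj(p,X):
    f=200/np.tan(np.radians(p["fovy"]/2)); c=np.atleast_2d(X)@p["R"].T+p["t"]
    return c[:,:2]/c[:,2:]*f+[p["cx"],p["cy"]]
def rect(P):
    (c,s,a)=cv2.minAreaRect((P[:,:2]*1000).astype(np.float32)); return np.round(c,1),np.round(s,1),round(a,1)
E
python3 - <<'E'
from cell import robot
from h import *
p=robot.read_camera("top"); im=p["img"]
print("cam",-p["R"].T@p["t"])
hsv=cv2.cvtColor(im,cv2.COLOR_RGB2HSV)
def blob(m,z,box,name):
    k=np.zeros_like(m); x0,y0,x1,y1=box; k[y0:y1,x0:x1]=m[y0:y1,x0:x1]
    v,u=np.nonzero(k); print(name,len(u),rect(back(p,np.c_[u,v],z)),u.min(),u.max(),v.min(),v.max())
oli=(hsv[...,1]>120)&(hsv[...,0]<40)
wh=(im.min(2)>165)
blob(oli,.02,(410,170,480,255),"mat")
blob(wh,.06,(425,249,460,275),"grip")
blob(wh,.087,(265,85,365,124),"lamptop")
blob(wh,.022,(265,131,365,150),"strips")
for t,z in(("seeded",.04),("bay",.087),("empty",.04)):
    for d in robot.trace(t,p)[:3]:
        v,u=np.nonzero(d["pixels"]); print(t,round(d["score"],2),rect(back(p,np.c_[u,v],z)),u.min(),u.max(),v.min(),v.max())
a=cv2.resize(im[165:275,400:490],None,fx=5,fy=5,interpolation=2)
b=cv2.resize(im[80:180,265:370],None,fx=3,fy=3,interpolation=2)
c=np.zeros((550,770,3),np.uint8);c[:550,:450]=a;c[:300,455:770]=b
cv2.imwrite("pics/crop.png",c[:,:,::-1])
E
```

```text
cam [0.47074354 0.01791643 1.15193605]
mat 2209 (array([ 557.8, -261.7]), array([ 82.7, 129.4]), 81.3) 420 463 184 246
grip 1 (array([ 483.2, -243.9]), array([0., 0.]), 0.0) 439 439 249 249
lamptop 1 (array([755.2, -42.7]), array([0., 0.]), 0.0) 341 341 120 120
strips 14 (array([740.7,   8.9]), array([133.8,  34.4]), 75.5) 285 344 133 149
seeded 0.76 (array([ 537.6, -254. ]), array([102.5, 181.8]), 81.5) 415 468 180 266
seeded 0.67 (array([325.1,  98.1]), array([ 97.2, 189.9]), 46.4) 246 323 280 363
bay 0.72 (array([740.5,  11.7]), array([167.4, 155. ]), 89.1) 275 355 91 164
bay 0.68 (array([ 535.5, -242.9]), array([101.3, 176.1]), 80.9) 414 469 180 266
empty 0.59 (array([558.5, 263.9]), array([185.3, 105.7]), 5.8) 172 225 174 261
```

View pics/crop.png

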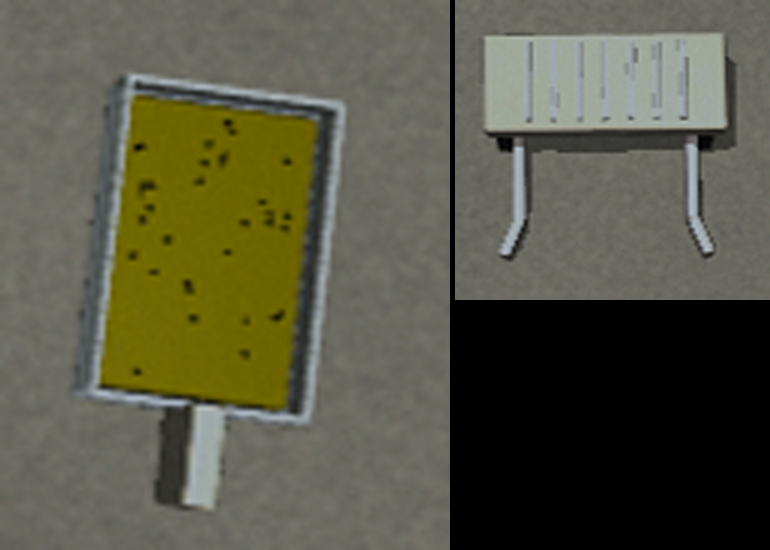

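The left crop confirms the tray: olive mat with dark seeds, rim corners at crop (128,78), (340,103), (306,418) and (92,392), and bright grip top around (203,457). The right crop shows the lamp and its two strips. I'll turn these pixels into poses.

```bash
python3 - <<'E'
from cell import robot
from h import *
p=robot.read_camera("top")
A=lambda q:np.array(q)/5+[400,165]-.5+.1
B=lambda q:(np.array(q)-[455,0])/3+[265,80]-.33
r=back(p,A([(128,78),(340,103),(306,418),(92,392)]),.04)[:,:2]
print("tray c",r.mean(0), "yaw",[np.arctan2(*(d[::-1])) for d in(r[0]-r[3],r[1]-r[2])],np.linalg.norm(r-np.roll(r,1,0),axis=1))
g=back(p,A([(192,405),(222,407),(215,508),(183,507)]),.06)[:,:2]
print("grip c",g.mean(0),np.linalg.norm(g-np.roll(g,1,0),axis=1))
l=back(p,B([(487,35),(724,33)]),.087)[:,:2];e=back(p,B([(726,130),(485,132)]),.06)[:,:2]
print("lamp far",l,"edge",e,e.mean(0))
for L,z in((l,0),(e[::-1],0)): d=L[0]-L[1];print("yaw",np.arctan2(-d[0],d[1]))
s=back(p,B([(518,140),(520,215),(691,140),(692,215)]),.022)[:,:2];print("strips",s)
ps=robot.read_camera("side");print("home px",proj(ps,np.r_[e.mean(0),.06]))
E
```

```text
tray c [ 0.5583484  -0.26000992] yaw [np.float64(-0.14919031931010876), np.float64(-0.1497412497045512)] [0.1367175  0.09229968 0.13705369 0.09222019]
grip c [ 0.46866537 -0.24585458] [0.04287046 0.01264505 0.04237656 0.01342871]
lamp far [[ 0.81851465  0.09354061]
 [ 0.81744604 -0.07206232]] edge [[ 0.75536277 -0.07404563]
 [ 0.75662647  0.09767991]] [0.75599462 0.01181714]
yaw -0.006452767043940971
yaw -0.007358657251764093
strips [[ 0.76018911  0.0762427 ]
 [ 0.70415749  0.07550556]
 [ 0.75816472 -0.0512335 ]
 [ 0.70208403 -0.05070479]]
home px [[214.64768444 181.14828304]]
```

```bash
cat > plan.py <<'E'
import sys,numpy as np
from scipy.spatial.transform import Rotation as R
from cell import robot
# args: opening, then waypoints x,y,z,yaw,n
s=robot.observe(); T=lambda x:np.asarray(x,float)
p=T(s["tool_pos"]);q=R.from_euler("xyz",s["tool_rot"])
print(np.round(p,4),np.round(s["tool_rot"],3),s["time"])
rows=[]
for w in sys.argv[2:]:
    x,y,z,yaw,n=map(float,w.split(","));n=int(n)
    g=R.from_euler("xyz",[np.pi,0,yaw]); dr=(q.inv()*g).as_rotvec()/n; dp=(T([x,y,z])-p)/n
    for i in range(n):
        d=np.round(q.inv().apply(dp)*100,2); r=np.round(dr,3)
        rows.append(sys.argv[1]+" "+" ".join(f"{v:g}" for v in [*d,*r])); p=p+dp; q=q*R.from_rotvec(dr)
print("; ".join(rows))
E
python3 plan.py 100 .467,-.246,.13,-.15,10
```

```text
[ 0.2102 -0.4811  0.2268] [3.141 0.    0.412] 0.9
100 3.29 -1.13 0.97 0 -0 0.056; 100 3.23 -1.31 0.97 0 -0 0.056; 100 3.15 -1.49 0.97 0 -0 0.056; 100 3.06 -1.66 0.97 0 -0 0.056; 100 2.96 -1.83 0.97 0 -0 0.056; 100 2.85 -2 0.97 0 -0 0.056; 100 2.74 -2.15 0.97 0 -0 0.056; 100 2.61 -2.3 0.97 0 -0 0.056; 100 2.48 -2.45 0.97 0 -0 0.056; 100 2.34 -2.58 0.97 0 -0 0.056
```

Request:
{"method": "apply_moves", "body": {
  "motion": "100 3.3 -1.1 1 0 0 0.056; 100 3.2 -1.3 1 0 0 0.056; 100 3.2 -1.5 1 0 0 0.056; 100 3.1 -1.7 1 0 0 0.056; 100 3 -1.8 1 0 0 0.056; 100 2.8 -2 1 0 0 0.056; 100 2.7 -2.2 0.9 0 0 0.056; 100 2.6 -2.3 0.9 0 0 0.056; 100 2.5 -2.4 0.9 0 0 0.056; 100 2.3 -2.6 0.9 0 0 0.056; 100 0 0 0 0 0 0"
}}

```text
time: 2.28
tool_pos: [0.4677, -0.2439, 0.13]
tool_rot: [-3.141, 0.001, -0.145]
contact_force: [-0.4, -0.0, -0.3]
opening: 0.0918
grip_force: 0.0
```

Request:
{"method": "apply_moves", "body": {
  "motion": "100 0 0.1 2.6 0 0 0; 100 0 0.1 2.6 0 0 0; 100 0 0 2.6 0 0 0; 100 0 0 2.6 0 0 0; 100 0 0 0 0 0 0; 0 0 0 0 0 0 0; 0 0 0 0 0 0 0; 0 0 0 0 0 0 0; 0 0 0 0 0 0 0; 0 0 0 0 0 0 0",
  "force": 20
}}

```text
time: 3.52
tool_pos: [0.4665, -0.2476, 0.0269]
tool_rot: [3.141, -0.0, -0.148]
contact_force: [0.4, 0.6, 0.6]
opening: 0.0464
grip_force: 0.0
```

Request:
{"method": "apply_moves", "body": {
  "motion": "0 0 0 0 0 0 0; 0 0 0 0 0 0 0; 0 0 0 0 0 0 0; 0 0 0 0 0 0 0; 0 0 0 0 0 0 0; 0 0 0 0 0 0 0"
}}

```text
time: 4.28
tool_pos: [0.4665, -0.2477, 0.0267]
tool_rot: [3.141, -0.0, -0.148]
contact_force: [0.2, -1.3, -1.3]
opening: 0.0142
grip_force: 20.0
```

```bash
python3 plan.py 0 .467,.013,.027,0,16 
```

```text
[ 0.4665 -0.2477  0.0267] [ 3.141 -0.    -0.148] 4.275
0 -0.24 -1.61 -0 0 -0 -0.009; 0 -0.22 -1.61 -0 0 -0 -0.009; 0 -0.21 -1.62 -0 0 -0 -0.009; 0 -0.19 -1.62 -0 0 -0 -0.009; 0 -0.18 -1.62 -0 0 -0 -0.009; 0 -0.16 -1.62 -0 0 -0 -0.009; 0 -0.15 -1.62 -0 0 -0 -0.009; 0 -0.13 -1.62 -0 0 -0 -0.009; 0 -0.12 -1.63 -0 0 -0 -0.009; 0 -0.1 -1.63 -0 0 -0 -0.009; 0 -0.09 -1.63 -0 0 -0 -0.009; 0 -0.07 -1.63 -0 0 -0 -0.009; 0 -0.06 -1.63 -0 0 -0 -0.009; 0 -0.04 -1.63 -0 0 -0 -0.009; 0 -0.03 -1.63 -0 0 -0 -0.009; 0 -0.01 -1.63 -0 0 -0 -0.009
```

Request:
{"method": "apply_moves", "body": {
  "motion": "0 -0.1 -0.8 0 0 0 -0.005; 0 -0.2 -1.6 0 0 0 -0.009; 0 -0.2 -1.6 0 0 0 -0.009; 0 -0.2 -1.6 0 0 0 -0.009; 0 -0.2 -1.6 0 0 0 -0.009; 0 -0.2 -1.6 0 0 0 -0.009; 0 -0.2 -1.6 0 0 0 -0.009; 0 -0.1 -1.6 0 0 0 -0.009; 0 -0.1 -1.6 0 0 0 -0.009; 0 -0.1 -1.6 0 0 0 -0.009; 0 -0.1 -1.6 0 0 0 -0.009; 0 -0.1 -1.6 0 0 0 -0.009; 0 -0.1 -1.6 0 0 0 -0.009; 0 -0.1 -1.6 0 0 0 -0.009; 0 0 -1.6 0 0 0 -0.009; 0 0 -1.6 0 0 0 -0.009; 0 0 -0.8 0 0 0 -0.009; 0 0 -0.4 0 0 0 0; 0 0 0 0 0 0 0",
  "force": 30
}}

```text
time: 6.65
tool_pos: [0.4671, 0.0136, 0.0267]
tool_rot: [3.142, 0.0, 0.001]
contact_force: [0.1, 0.3, -1.1]
opening: 0.0135
grip_force: 30.0
```

```bash
python3 - <<'E'
from cell import robot
from h import *
p=robot.read_camera("top"); im=p["img"]
cv2.imwrite("pics/top1.png",cv2.resize(im[80:280,210:430],None,fx=2.9,fy=2.9,interpolation=2)[:,:,::-1])
s=robot.observe();print(s["tool_pos"],s["tool_rot"],s["time"])
hsv=cv2.cvtColor(im,cv2.COLOR_RGB2HSV);m=(hsv[...,1]>120)&(hsv[...,0]<40);m[:,:230]=0;m[:,420:]=0
v,u=np.nonzero(m);print(rect(back(p,np.c_[u,v],.02)))
E
```

```text
[0.46702858 0.01340881 0.02667077] [-3.14158832e+00  1.06125119e-04  1.12791462e-03] 6.7
(array([643.4,  25.6]), array([253.3,  94.6]), 8.5)
```

View pics/top1.png

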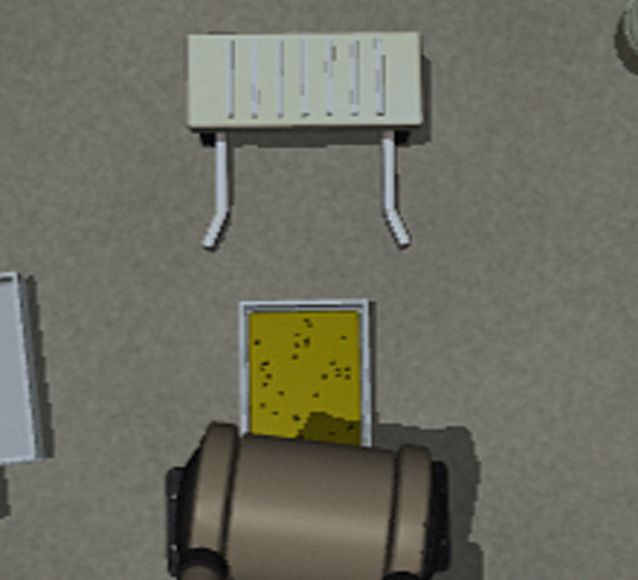

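The tray (front rim at crop columns 240–369) sits level and centred ahead of the mouth (strips at 222 and 389). Next I push it in.

Request:
{"method": "apply_moves", "body": {
  "motion": "0 0.6 0 0 0 0 0; 0 1.2 0 0 0 0 0; 0 1.2 0 0 0 0 0; 0 1.2 0 0 0 0 0; 0 1.2 0 0 0 0 0; 0 1.2 0 0 0 0 0; 0 1.2 0 0 0 0 0; 0 1.2 0 0 0 0 0; 0 1.2 0 0 0 0 0; 0 1.2 0 0 0 0 0; 0 1.2 0 0 0 0 0; 0 1.2 0 0 0 0 0; 0 1.2 0 0 0 0 0; 0 1.2 0 0 0 0 0; 0 1.2 0 0 0 0 0; 0 0.6 0 0 0 0 0; 0 0 0 0 0 0 0"
}}

```text
time: 8.82
tool_pos: [0.6483, 0.0135, 0.0267]
tool_rot: [3.141, -0.002, 0.001]
contact_force: [1.7, -0.0, -0.8]
opening: 0.0133
grip_force: 30.0
```

Request:
{"method": "apply_moves", "body": {
  "motion": "0 0.2 0 0 0 0 0; 0 0.2 0 0 0 0 0; 0 0.1 0 0 0 0 0; 0 0 0 0 0 0 0"
}}

```text
time: 9.32
tool_pos: [0.652, 0.0136, 0.0267]
tool_rot: [3.142, 0.0, 0.001]
contact_force: [-3.7, -0.2, 2.1]
opening: 0.014
grip_force: 30.0
```

Request:
{"method": "apply_moves", "body": {
  "motion": "0 0.1 0 0 0 0 0; 0 0.1 0 0 0 0 0; 0 0 0 0 0 0 0"
}}

```text
time: 9.7
tool_pos: [0.6542, 0.0136, 0.0267]
tool_rot: [3.142, -0.0, 0.001]
contact_force: [-3.1, -0.3, 3.0]
opening: 0.0137
grip_force: 30.0
```

Request:
{"method": "apply_moves", "body": {
  "motion": "0 0.1 0 0 0 0 0; 0 0.1 0 0 0 0 0; 0 0 0 0 0 0 0"
}}

```text
time: 10.07
tool_pos: [0.6562, 0.0136, 0.0267]
tool_rot: [3.142, -0.0, 0.001]
contact_force: [-3.3, -0.3, 3.4]
opening: 0.014
grip_force: 30.0
```

Request:
{"method": "apply_moves", "body": {
  "motion": "0 0.1 0 0 0 0 0; 0 0.1 0 0 0 0 0; 0 0 0 0 0 0 0"
}}

```text
time: 10.45
tool_pos: [0.6581, 0.0135, 0.0267]
tool_rot: [3.141, -0.0, 0.001]
contact_force: [-3.8, 0.3, 3.1]
opening: 0.014
grip_force: 30.0
```

Request:
{"method": "apply_moves", "body": {
  "motion": "0 0.1 0 0 0 0 0; 0 0.1 0 0 0 0 0; 0 0 0 0 0 0 0"
}}

```text
time: 10.82
tool_pos: [0.6581, 0.0136, 0.0267]
tool_rot: [3.142, 0.004, 0.001]
contact_force: [-12.7, -0.5, 8.6]
opening: 0.0136
grip_force: 30.0
```

The stop was reached at x = 0.658, against a predicted 0.657. I relax the push, release and rise.

Request:
{"method": "apply_moves", "body": {
  "motion": "0 -0.2 0 0 0 0 0; 0 0 0 0 0 0 0; 60 0 0 0 0 0 0; 60 0 0 0 0 0 0; 60 0 0 0 0 0 0; 60 0 0 0 0 0 0; 60 0 0 0 0 0 0; 60 0 0 0 0 0 0; 60 0 0 0 0 0 0; 60 0 0 -1 0 0 0; 60 0 0 -2 0 0 0; 60 0 0 -3 0 0 0; 60 0 0 -3 0 0 0; 60 -3 0 -3 0 0 0; 60 -5 0 -2 0 0 0; 60 -5 0 0 0 0 0; 60 -5 0 0 0 0 0; 60 -5 0 0 0 0 0; 60 0 0 0 0 0 0"
}}

```text
time: 13.2
tool_pos: [0.4249, 0.0137, 0.1674]
tool_rot: [-3.142, 0.001, 0.001]
contact_force: [0.6, -0.5, 0.5]
opening: 0.0553
grip_force: 0.0
```

```bash
python3 - <<'E'
from cell import robot
from h import *
p=robot.read_camera("top");q=robot.read_camera("side")
a=cv2.resize(p["img"][80:280,150:400],None,fx=1.6,fy=1.6);b=cv2.resize(q["img"][110:310,120:370],None,fx=1.6,fy=1.6)
cv2.imwrite("pics/end.png",np.hstack([a,b])[:,:,::-1])
for d in robot.trace("empty",p)[:1]:
    v,u=np.nonzero(d["pixels"]);print(rect(back(p,np.c_[u,v],.04)))
s=robot.observe();print(s["tool_pos"],s["contact_force"],s["opening"],s["time"])
E
```

```text
(array([560.8, 261.9]), array([185. , 104.5]), 6.9)
[0.42954426 0.01316051 0.1676526 ] [ 0.20251816 -0.02712582  0.05905022] 0.054957112579328116 13.35
```

View pics/end.png

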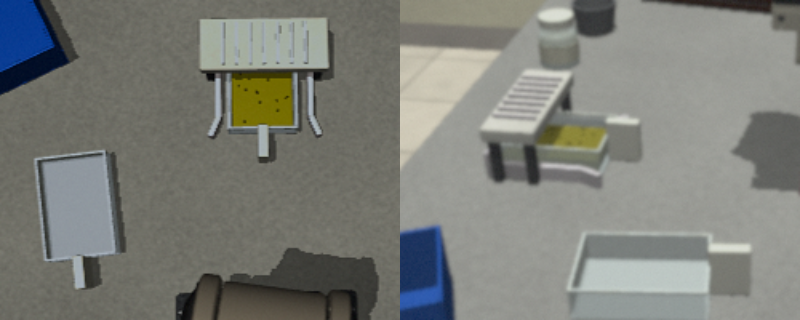

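The picture shows the tray in the lane, centred and square, with its rear rim at (264,129) just inside the mouth tips. The empty tray at (78,205) hasn't moved.

```bash
python3 -c "
from cell import robot
print(robot.hand_in())"
```

```text
the job is handed in; nothing more can be done
None
```

I slid the tray with the mat under the lamp until it touched the stop, let go of it there and handed the job in at about 13 s; the empty tray was left alone, and the hand-in gave no verdict.

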